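# Show the short arm link to the inspection camera

### The arm

A 7-joint arm with a two-finger parallel gripper is mounted at the origin on the work surface. World frame = base frame: x ahead of the robot, y to its left, z up, the work surface at z = 0. Lengths are in m, angles in rad, forces in N, time in s.
With the tool pointing down it reaches from about 0.35 to 0.9 m from the base axis. Payload 8.1 kg.
Tool frame: the origin (TCP) lies between the finger pads; the fingertips stand 25 mm ahead of it and the grasp point (between the pads) lies 6 mm ahead of it; z points along the fingers, y is the direction in which the jaws open and shut (so a half turn about z gives the same grasp; the last joint's range is limited). The gripper opens to 92 mm and grips with 3 to 60 N. Pads are 19 mm wide; open, the fingers measure 130 mm over their backs; the gripper's body (75 mm by 190 mm) begins 47 mm behind the grasp point.
Start: joints at [-1.451, 0.434, 0.025, 1.573, -0.012, 1.134, -0.075], TCP at [0.138, 0.61, 0.226] pointing down, gripper open.
Joint ranges: [-2.62, 2.62], [-0.44, 2.09], [-1.27, 1.32], [0.08, 2.57], [-1.32, 4.46], [0.12, 2], [-2.74, 2.74]. Speed limits (rad/s): [2.22, 2.22, 3.01, 3.01, 3.14, 3.14, 3.14].

### API

Orientations are given as a rotation vector (axis times angle).
In Python, from cell import * gives the robot as it stands.
- The arm moves only by the shell command python3 -m jog 'ROWS' [FORCE]. ROWS is JSON, one flat list of numbers, 5 for each row, row after row: the finger opening in mm, from 0 to 91.8, then the shift along the tool's x, y, z in units of 40 mm (1.0 is 40 mm), then the turn about the tool's z in units of 6 degrees (1.0 is 6 degrees). A call has 1 to 20 rows; each row shifts and turns the pose as measured when the row begins, along the tool's axes as they then stand; what a row does not reach is not made up. A row lasts 1/12 s, in which the tool goes at most 41.7 mm and 7.16 degrees, less where a joint would pass 70% of its speed; a pose out of reach is approached as far as the arm can. A call is refused whole if a number of a shift passes 1 or a number of a turn 1, either way. A call with a gripper value outside its range is refused whole. The fingers move at their own pace and stop on an object; FORCE is the grip in N (left out, the last holds). Time passes only in rows, so rows that do not move let the fingers close. It gives the time, the measured TCP pose, the force and the opening at its end, in the units of the state.
- observe(): the state, without advancing time (a new reading comes with each control period).
- get_image(name): name is "scene" or "side" or "wrist"; returns the picture (400x640x3 uint8, red, green, blue); there is no depth.
- camera_params(name): a dict with "intrinsics" (3x3 intrinsics, pixels), "dist_coeffs" ([k1, k2, p1, p2, k3] as OpenCV has them; the pictures are not rectified), "xyz" and "orientation" of the camera in the world. Camera axes: x right, y down, z forward; pixel columns grow to the right and rows downward; lengths in m; the calibration is good to about 2 mm. A picture is of the moment at which its call begins: read the wrist's pose just before it. camera_params takes no time and is no camera call; for the wrist camera it gives the pose at the moment of the call.
- sign_off(): hands the job in, once; it reports no verdict.
The state is a dict: "clock": time; "joints": joint angles; "dq": joint speeds; "joint_efforts": joint torques, N m; "position": TCP position; "ee_rot": TCP orientation; "force": force on the tool from outside, world axes, zero at the start; "ft_torque": the same for the moment, N m; "width": opening from 0.0 (shut) to 1.0 (fully open).
Only numpy, scipy, OpenCV 4.12 (cv2) and the standard library are available. Lean on these libraries where they do the work, as an engineer would, in place of code of your own. Each camera call takes 0.05 s, during which the arm holds its last target. There are 200 camera calls.

### The job

One of the four black arm links on the plywood board has been cut shorter than the other three: pick that one up and hold it in the air in front of the inspection camera, with its white pulley in the middle of the view, 10 cm from the lens. The bar points along the camera's sloping line of sight, pulley end towards the lens, with the pulley on the bar's upper side and not rolled sideways. Finish while still holding it there, steady and touching nothing but your gripper; do not touch the camera, and leave the other links and everything else on the bench where they are.

Things in the scene. Friction and masses are not known exactly. Their poses are not given: they have to be found in the camera images.
- short_link: the short arm link, lying pulley up on the board: black-anodised aluminium bar 80 mm long, 20 wide, 14 thick, with a white toothed pulley (diameter 32, 13 high) on its upper face near one end, its axis 14 mm from that end; 27 mm high in all, 60 to 130 g. Origin on the underside, mid-length of the bar; +x along the bar towards the pulley end, z up out of the pulley
- short_link_mid (a point): centre of the short link's bar, half-way up its 14 mm thickness (7 mm above the underside), 26 mm behind the pulley's axis (towards the tail); axes as short_link. The bar can be pinched across its 20 mm width between the pulley rim (16 mm behind the pulley axis) and the tail (66 mm behind); 38 mm behind is a good place
- short_link_pulley (a point): on the axis of the short link's pulley, 13.5 mm above the link's underside: the point to present; axes as short_link
- link_a_pulley (a point): one of three good arm links, lying on the plywood board: black-anodised aluminium bar 110 mm long, 20 wide, 14 thick, otherwise like the short one. This point: on the pulley's axis, 13.5 mm above the underside; +x towards the pulley end of the bar, z up out of the pulley. Stays where it is
- link_b_pulley (a point): one of three good arm links, lying on the plywood board: black-anodised aluminium bar 110 mm long, 20 wide, 14 thick, otherwise like the short one. This point: on the pulley's axis, 13.5 mm above the underside; +x towards the pulley end of the bar, z up out of the pulley. Stays where it is
- link_c_pulley (a point): one of three good arm links, lying on the plywood board: black-anodised aluminium bar 110 mm long, 20 wide, 14 thick, otherwise like the short one. This point: on the pulley's axis, 13.5 mm above the underside; +x towards the pulley end of the bar, z up out of the pulley. Stays where it is
- link_a: good link, origin on its underside, mid-length of the bar, 41 mm behind the pulley's axis
- link_b: good link, origin on its underside, mid-length of the bar, 41 mm behind the pulley's axis
- link_c: good link, origin on its underside, mid-length of the bar, 41 mm behind the pulley's axis
- board: fixed plywood board 300 x 300 mm, 12 mm thick, on which the links lie; origin at the centre of its underside
- focus (a point): the point in the air where the camera is focused, 100 mm from the lens on the line of sight, 195 mm above the bench: the pulley point belongs here. Its x axis runs from here to the lens along the line of sight (rising at 30 degrees); y is level; z is square to both, upward
- lens (a point): centre of the camera's front glass, 245 mm above the bench, in a black ring light of diameter 60; axes as focus
- camera_stand: fixed inspection camera: dark base plate 130 x 140 x 14 mm, aluminium post 330 high, blue camera head with aluminium barrel and black ring light, looking 30 degrees downward along the stand's own -x. Origin: centre of the base's underside; the focus point lies 165 mm from it along -x and 195 mm up
- spool: loose solder spool, diameter 54, 44 high, upright; origin under its centre
- tin: loose round aluminium tin of brass wool, diameter 74, 38 high; origin under its centre
- screwdriver: loose screwdriver with orange handle, about 170 long, lying along its x; origin under its middle
- bottle: loose small amber bottle, diameter 40, 85 high; origin under its centre
- pliers: loose pliers with green grips, about 150 long, lying along their x; origin under the pivot
Mind the look-alikes: they are no part of the job. Leave any yellow look-alike of the link_b alone.

How it is judged:
On the way:
1. the short link is held by the fingers, lifted clear of the board (height (world z) of short_link_mid above 0.07 m and contact force between short_link and the fingers above 1 N and contact force between short_link and board below 0.1 N), for 0.2 s.
At the end, for the whole second after the job is handed in: held steady by the fingers alone; pulley point within 25 mm of the focus along the line of sight and 20 mm across it; bar within 0.2 rad of that line, pulley end nearest the lens; pulley side up, roll under 0.2 rad; other links within 15 mm of their start (x of short_link_pulley in the frame of focus between -0.025 and 0.025 m and y of short_link_pulley in the frame of focus between -0.02 and 0.02 m and z of short_link_pulley in the frame of focus between -0.02 and 0.02 m and angle between the x axis of short_link_pulley and the x axis of focus, either way round below 0.2 rad and x of short_link_mid in the frame of focus below 0 m and angle between the z axis of short_link_pulley and the z axis of focus, either way round below 0.2 rad and angle between short_link_pulley's own z axis and vertical below 0.9 rad and height (world z) of short_link_mid above 0.12 m and linear speed of short_link below 0.02 m/s and angular speed of short_link below 0.15 rad/s and contact force between short_link and the fingers above 1 N and contact force between short_link and board below 0.2 N and contact force between short_link and camera_stand below 0.2 N and contact force between short_link and link_a below 0.2 N and contact force between short_link and link_b below 0.2 N and contact force between short_link and link_c below 0.2 N and contact force between short_link and spool below 0.2 N and contact force between short_link and tin below 0.2 N and contact force between short_link and screwdriver below 0.2 N and contact force between short_link and bottle below 0.2 N and contact force between short_link and pliers below 0.2 N and distance of each of link_a_pulley, link_b_pulley, link_c_pulley from where it was at the start of the episode below 0.015 m); the arm keeps its last pose, push and grip.
It fails at once if a good link is moved by more than 15 mm (distance of any of link_a_pulley, link_b_pulley, link_c_pulley from where it was at the start of the episode above 0.015 m).
It fails at once if something else on the bench is moved by more than 20 mm (distance of any of spool, tin, screwdriver, bottle, pliers from where it was at the start of the episode above 0.02 m).
It fails at once if the camera or its stand is touched by the robot or the link (contact force between any of the fingers, the arm, short_link and camera_stand above 1 N).
It also fails if it takes over 38 s, if anything falls off the work surface, if the arm or the gripper's body presses on something with over 40 N, if the wrist force passes 120 N, or if a joint passes its speed limit or range.

## Working session

There is one attempt and no reset: what is moved stays moved. The work goes in short steps, Python scripts to look and compute and a shell command to move; the robot and the scene stay as the last step left them, time stands still between calls to the robot, and variables do not carry over. Pictures are saved under pics/ and viewed, about 8 in all and at most 12, crops included, and the job is handed in when it is done.

```bash
ls; mkdir -p pics
python3 - <<'E'
from cell import *
import cv2
print(observe())
for n in ("scene","side","wrist"):
    im=get_image(n); cv2.imwrite(f"pics/{n}0.png",cv2.cvtColor(im,cv2.COLOR_RGB2BGR)); print(n,camera_params(n))
E
```

```text
pics
{'clock': 0.0, 'joints': array([-1.45057474,  0.43520763,  0.02497891,  1.57410613, -0.01159985,
        1.13398252, -0.0750839 ]), 'dq': array([-3.57250293e-04, -1.75978541e-03, -4.40945541e-05, -8.12374073e-04,
        1.35921130e-03, -2.27750619e-03,  1.66684099e-03]), 'joint_efforts': array([-9.87514577e-04, -6.67854810e+01,  9.84061360e-01, -3.14454925e+01,
       -6.06625713e-02,  4.30568901e-02,  1.58190264e-04]), 'position': array([0.13806028, 0.60903538, 0.22515108]), 'ee_rot': array([-3.49372626e-01, -3.12207497e+00,  2.44778779e-03]), 'force': array([0.23582314, 0.50865025, 0.20312895]), 'ft_torque': array([ 0.04033144, -0.0133329 , -0.01099033]), 'width': 0.9981146766407091}
scene {'intrinsics': array([[361.61801608,   0.        , 319.81376833],
       [  0.        , 361.61801608, 198.09455261],
       [  0.        ,   0.        ,   1.        ]]), 'dist_coeffs': array([0.0021366, 0.       , 0.       , 0.       , 0.       ]), 'xyz': array([0.9708887 , 0.42096139, 1.2149472 ]), 'orientation': array([-1.23903203, -2.56014022,  0.68809868])}
side {'intrinsics': array([[515.30124899,   0.        , 326.06413768],
       [  0.        , 515.30124899, 198.20095512],
       [  0.        ,   0.        ,   1.        ]]), 'dist_coeffs': array([-0.01828674,  0.        ,  0.        ,  0.        ,  0.        ]), 'xyz': array([-0.12491426, -1.05731625,  1.1708604 ]), 'orientation': array([-2.18136791,  0.58793867, -0.26515459])}
wrist {'intrinsics': array([[326.24856069,   0.        , 319.48471025],
       [  0.        , 326.24856069, 199.60634356],
       [  0.        ,   0.        ,   1.        ]]), 'dist_coeffs': array([-0.04429642,  0.        ,  0.        ,  0.        ,  0.        ]), 'xyz': array([0.06938148, 0.62396968, 0.38264686]), 'orientation': array([2.28438689, 1.82469011, 0.24231936])}
```

View pics/scene0.png

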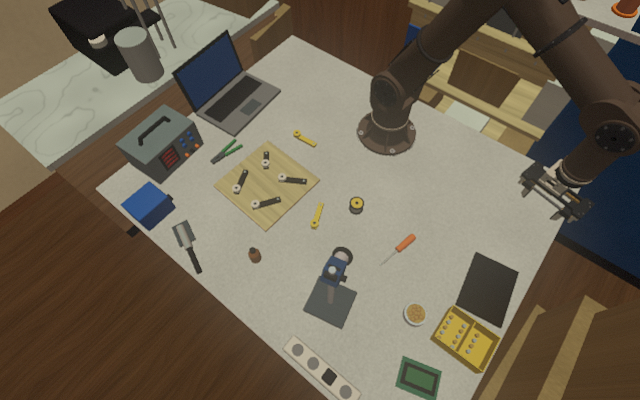

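View pics/side0.png

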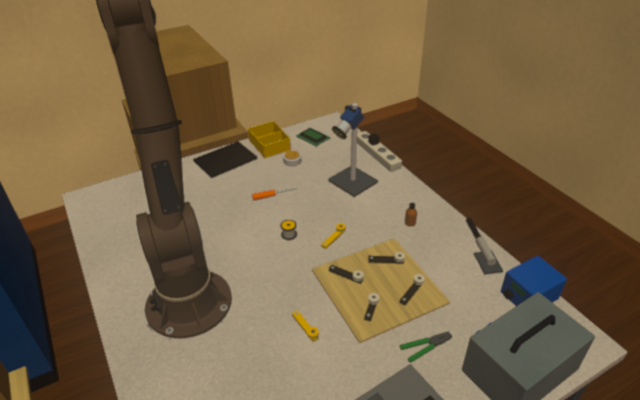

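The scene view shows four black links, centred near (266,160), (240,181), (293,180) and (266,203). In the side view they are near (372,307), (412,290), (347,272) and (387,259). The one at scene (266,160) / side (372,307) looks shortest. The yellow look-alikes are off the board. I'll confirm in an enlarged crop.

Run:
```python
import cv2,numpy as np
a=cv2.imread("pics/scene0.png")[135:235,205:325]; b=cv2.imread("pics/side0.png")[235:335,310:450]
a=cv2.resize(a,None,fx=5,fy=5,interpolation=cv2.INTER_CUBIC)
cv2.imwrite("pics/ca.png",a)
b=cv2.resize(b,None,fx=5.5,fy=5.5,interpolation=cv2.INTER_CUBIC);cv2.imwrite("pics/cb.png",b)
c=cv2.imread("pics/scene0.png")[235:335,295:375]; d=cv2.imread("pics/side0.png")[95:200,320:390]
c=cv2.resize(c,(400,500),interpolation=cv2.INTER_CUBIC); d=cv2.resize(d,(350,525),interpolation=cv2.INTER_CUBIC)
o=np.zeros((525,760,3),np.uint8);o[:500,:400]=c;o[:,410:]=d;cv2.imwrite("pics/cc.png",o)
```

```text
(no output)
```

View pics/ca.png

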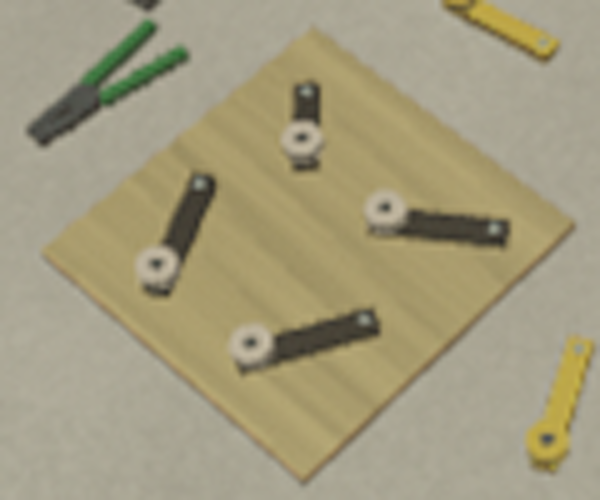

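View pics/cb.png

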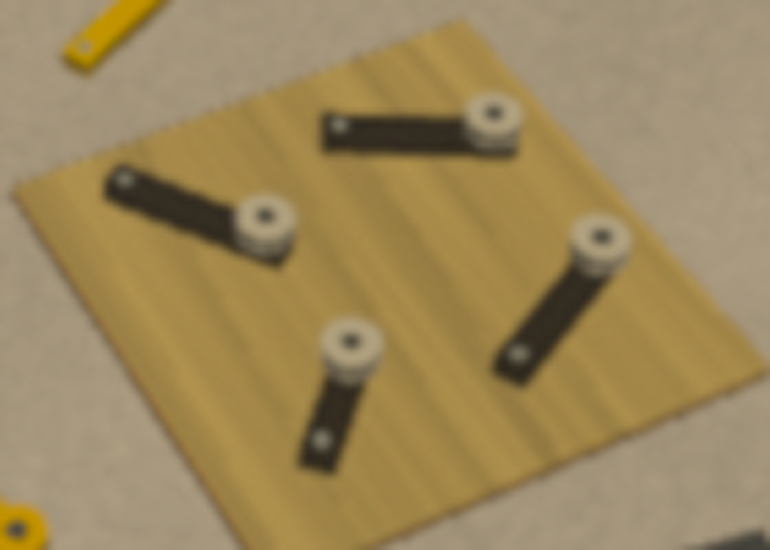

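View pics/cc.png

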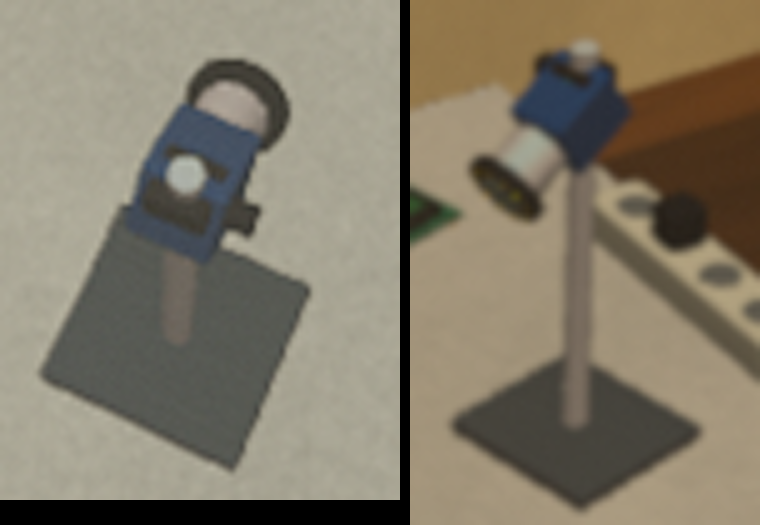

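Confirmed: the short one is at scene (266,162), crop a pulley (302,138), tail dot (307,91). Its pulley-to-tail length is about 48 px against 95–115 px for the others. The side view agrees (pulley (351,342), tail dot (321,440)). Next I'll locate the link, the camera and the obstacles.

```bash
cat > h.py <<'E'
import numpy as np,cv2
from cell import *
from scipy.spatial.transform import Rotation as R
P={n:camera_params(n) for n in ("scene","side")}
def ray(n,uv,p=None):
    p=p or P[n]; q=cv2.undistortPoints(np.array([[uv]],float),p["intrinsics"],p["dist_coeffs"])[0,0]
    return p["xyz"],R.from_rotvec(p["orientation"]).apply([*q,1.])
def atz(n,uv,z,p=None):
    o,d=ray(n,uv,p); return o+d*(z-o[2])/d[2]
def tri(a,b):
    (o1,d1),(o2,d2)=ray("scene",a),ray("side",b); A=np.c_[d1,-d2]; t=np.linalg.lstsq(A,o2-o1,rcond=None)[0]
    p,q=o1+t[0]*d1,o2+t[1]*d2; return (p+q)/2,np.linalg.norm(p-q)
def A(u,v): return ((u+.5)/5-.5+205,(v+.5)/5-.5+135)
def B(u,v): return ((u+.5)/5.5-.5+310,(v+.5)/5.5-.5+235)
def C(u,v): return ((u+.5)/5-.5+295,(v+.5)/5-.5+235)
def D(u,v): return ((u-410+.5)/5-.5+320,(v+.5)/5-.5+95)
E
python3 - <<'E'
from h import *
np.set_printoptions(precision=4,suppress=True)
for nm,p in (("pulley",A(302,138)),("tail",A(307,91))): print(nm,atz("scene",p,.039 if nm=="pulley" else .026))
for nm,p in (("pulley",B(351,342)),("tail",B(321,440))): print(nm,atz("side",p,.039 if nm=="pulley" else .026))
for a,b in (((158,265),(600,237)),((385,209),(265,216)),((251,344),(493,114))):
    print("other",atz("scene",A(*a),.039),atz("side",B(*b),.039))
for a,b in (((200,183),(518,354)),((495,229),(124,179)),((365,320),(339,125))):
    print("tails",atz("scene",A(*a),.026),atz("side",B(*b),.026))
print("base",[atz("scene",C(*p),.014)[:2] for p in ((128,207),(310,290),(235,468),(42,375))])
print("base",[atz("side",D(*p),.014)[:2] for p in ((452,425),(580,507),(700,432),(575,355))])
print("lens",tri(C(238,105),D(507,188)))
print("board",[atz("scene",A(*p),.012)[:2] for p in ((313,27),(575,225),(303,482),(43,250))])
for n,p,z in (("spool",(357,203),.044),("bottle",(255,250),.085),("tin",(415,313),.038),("scr",(405,243),.02),("pliers",(228,150),.01)): print(n,atz("scene",p,z)[:2])
E
```

```text
pulley [ 0.4567 -0.2818  0.039 ]
tail [ 0.4139 -0.3183  0.026 ]
pulley [ 0.4586 -0.2796  0.039 ]
tail [ 0.4166 -0.3161  0.026 ]
other [ 0.612  -0.2876  0.039 ] [ 0.6137 -0.2868  0.039 ]
other [ 0.4665 -0.1849  0.039 ] [ 0.4678 -0.183   0.039 ]
other [ 0.6182 -0.1838  0.039 ] [ 0.6193 -0.1826  0.039 ]
tails [ 0.5332 -0.3236  0.026 ] [ 0.5354 -0.3213  0.026 ]
tails [ 0.4218 -0.1116  0.026 ] [ 0.4223 -0.1099  0.026 ]
tails [ 0.5456 -0.1369  0.026 ] [ 0.548  -0.1355  0.026 ]
base [array([0.6783, 0.1747]), array([0.6475, 0.3049]), array([0.7691, 0.3335]), array([0.8008, 0.2005])]
base [array([0.6427, 0.2977]), array([0.6725, 0.1645]), array([0.7978, 0.1951]), array([0.7708, 0.3278])]
lens (array([0.652 , 0.235 , 0.2513]), np.float64(0.001025417377661673))
board [array([ 0.3547, -0.3688]), array([ 0.3734, -0.0706]), array([ 0.6703, -0.088 ]), array([ 0.65 , -0.385])]
spool [0.3843 0.1153]
bottle [ 0.7607 -0.0366]
tin [0.5921 0.4897]
scr [0.3992 0.3372]
pliers [ 0.4936 -0.4631]
```

```bash
python3 -m jog '[60,-0.6,-0.66,0,0, 60,-0.6,-0.66,0,0, 60,-0.6,-0.66,0,0, 60,-0.6,-0.66,0,0, 60,-0.6,-0.66,0,0, 60,-0.6,-0.66,0,0, 60,-0.6,-0.66,0,0, 60,-0.6,-0.66,0,0, 60,-0.6,-0.66,0,0, 60,-0.6,-0.66,0,0, 60,-0.6,-0.66,0,0, 60,-0.6,-0.66,0,0, 60,-0.6,-0.66,0,0, 60,-0.6,-0.66,0,0]'
cat > st.py <<'E'
from h import *
np.set_printoptions(precision=4,suppress=True)
o=observe(); M=R.from_rotvec(o["ee_rot"]).as_matrix()
print(o["clock"],o["position"],"joints",o["joints"],"w",o["width"]*91.8,"F",o["force"])
print("x",M[:,0],"y",M[:,1],"z",M[:,2],"yaz",np.degrees(np.arctan2(M[1,1],M[0,1])))
import sys
if len(sys.argv)>3:
    d=np.array([float(v) for v in sys.argv[1:4]])-o["position"]; print("units in tool axes",M.T@d/.04)
E
python3 st.py .429 -.3055 .15
```

```text
clock: 1.32
position: [0.3876, 0.161, 0.2213]
ee_rot: [-0.327, -3.12, 0.002]
force: [0.6, 0.6, -0.6]
width: 0.652
1.3167 [0.3876 0.161  0.2213] joints [-0.7924  0.0963  0.2999  2.0609 -0.036   0.9932  0.8882] w 59.888575157037174 F [ 0.5505  0.5873 -0.6108]
x [-0.9783  0.207   0.0044] y [ 0.207   0.9783 -0.0014] z [-0.0046 -0.0005 -1.    ] yaz 78.05207327593563
units in tool axes [ -3.4339 -11.1921   1.784 ]
```

```bash
python3 -m jog '[60,-0.24,-0.78,0,0, 60,-0.24,-0.78,0,0, 60,-0.24,-0.78,0,0, 60,-0.24,-0.78,0,0, 60,-0.24,-0.78,0,0, 60,-0.24,-0.78,0,0, 60,-0.24,-0.78,0,0, 60,-0.24,-0.78,0,0, 60,-0.24,-0.78,0,0, 60,-0.24,-0.78,0,0, 60,-0.24,-0.78,0,0, 60,-0.24,-0.78,0,0, 60,-0.24,-0.78,0,0, 60,-0.24,-0.78,0,0]'
python3 -m jog '[60,0,0,0,1, 60,0,0,0,1, 60,0,0,0,1, 60,0,0,0,1, 60,0,0,0,1, 60,0,0,0,1, 60,0,0,0,1, 60,0,0,0,1, 60,0,0,0,1, 60,0,0,0,1, 60,0,0,0,1, 60,0,0,0,1, 60,0,0,0,1, 60,0,0,0,1, 60,0,0,0,1, 60,0,0,0,1, 60,0,0,0,1, 60,0,0,0,1, 60,0,0,0,1, 60,0,0,0,1]'
python3 st.py .429 -.3055 .15
```

```text
clock: 2.48
position: [0.4278, -0.3173, 0.2216]
ee_rot: [0.326, 3.124, 0.004]
force: [0.4, 0.1, -0.5]
width: 0.655
clock: 4.15
position: [0.4232, -0.3256, 0.2187]
ee_rot: [-2.932, -1.121, 0.007]
force: [0.1, -0.4, -0.3]
width: 0.655
4.15 [ 0.4232 -0.3256  0.2187] joints [-0.2837  0.5389  1.261   1.8603 -0.5564  1.1674  0.3309] w 60.1249143023165 F [ 0.1392 -0.3577 -0.3193]
x [ 0.7451  0.667  -0.0032] y [ 0.667  -0.7451 -0.0039] z [-0.005   0.0008 -1.    ] yaz -48.16459404928191
units in tool axes [ 0.4493 -0.272   1.7162]
```

```bash
python3 -m jog '[50,0.45,-0.27,0,0.15, 50,0,0,0,0]'
python3 - <<'E'
from h import *
import json
p=camera_params("wrist"); im=get_image("wrist"); cv2.imwrite("pics/w1.png",cv2.cvtColor(im,cv2.COLOR_RGB2BGR))
json.dump({k:np.asarray(v).tolist() for k,v in p.items()},open("w1.json","w"))
E
python3 st.py
```

```text
clock: 4.32
position: [0.4293, -0.3051, 0.218]
ee_rot: [-2.946, -1.084, 0.009]
force: [-0.0, 0.1, -0.3]
width: 0.565
4.3667 [ 0.4285 -0.3069  0.2185] joints [-0.3334  0.5264  1.2675  1.8766 -0.545   1.1572  0.2648] w 51.13647375768716 F [-0.829  -0.9713  0.0727]
x [ 0.7617  0.6479 -0.0054] y [ 0.6479 -0.7617 -0.0031] z [-0.0062 -0.0011 -1.    ] yaz -49.61520199429384
```

View pics/w1.png

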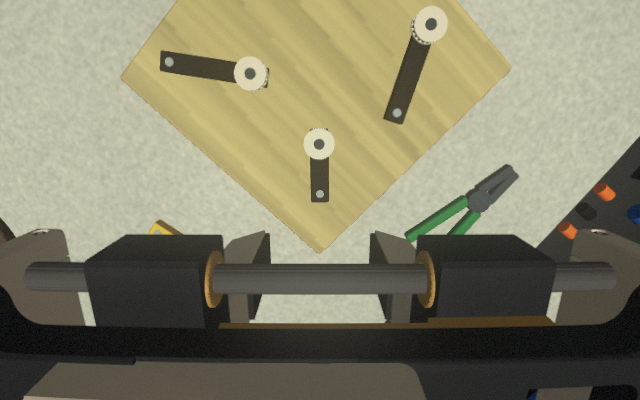

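The wrist view shows the short link aligned between the jaws: hub (319,144), tail dot (320,194). Pliers and neighbours are well clear.

```bash
python3 - <<'E'
from h import *
import json
np.set_printoptions(precision=4,suppress=True)
p={k:np.array(v) for k,v in json.load(open("w1.json")).items()}
a=atz("w",(319,144),.039,p);b=atz("w",(320,194),.026,p);d=(a-b)[:2];print(a,b,np.linalg.norm(d),np.degrees(np.arctan2(d[1],d[0])))
u=d/np.linalg.norm(d);print("grasp",a[:2]-.038*u)
E
python3 st.py .429 -.3055 .042
```

```text
[ 0.4568 -0.2809  0.039 ] [ 0.4148 -0.318   0.026 ] 0.05605940531261387 41.42051429193897
grasp [ 0.4283 -0.3061]
4.3667 [ 0.4285 -0.3069  0.2185] joints [-0.3334  0.5264  1.2675  1.8766 -0.545   1.1572  0.2648] w 51.13647375768716 F [-0.829  -0.9713  0.0727]
x [ 0.7617  0.6479 -0.0054] y [ 0.6479 -0.7617 -0.0031] z [-0.0062 -0.0011 -1.    ] yaz -49.61520199429384
units in tool axes [ 0.0574 -0.005   4.4112]
```

```bash
python3 -m jog '[50,0,0,0.7,0, 50,0,0,0.7,0, 50,0,0,0.7,0, 50,0,0,0.7,0, 50,0,0,0.7,0, 50,0,0,0.3,0, 50,0,0,0,0]'; python3 st.py .4285 -.306 .041
```

```text
clock: 4.95
position: [0.4288, -0.3105, 0.0622]
ee_rot: [2.941, 1.094, -0.005]
force: [0.1, 0.4, 0.7]
width: 0.547
4.95 [ 0.4288 -0.3105  0.0622] joints [-0.1531  0.6961  1.0185  2.0352 -0.7911  0.8665  0.4611] w 50.24578395821448 F [0.0764 0.4153 0.6642]
x [ 0.757   0.6534 -0.0045] y [ 0.6534 -0.757   0.0021] z [-0.002  -0.0046 -1.    ] yaz -49.2036186106963
units in tool axes [ 0.0704 -0.0913  0.5296]
```

```bash
python3 -m jog '[50,0.05,-0.08,0.3,0, 50,0,0,0.25,0, 50,0,0,0,0]'; python3 st.py .4285 -.306 .041
```

```text
clock: 5.2
position: [0.4289, -0.3081, 0.0406]
ee_rot: [2.939, 1.093, -0.003]
force: [-0.7, 0.3, 0.9]
width: 0.543
5.2 [ 0.4289 -0.3081  0.0406] joints [-0.1332  0.72    0.9797  2.0543 -0.8342  0.8241  0.4906] w 49.83800887538438 F [-0.6547  0.2857  0.9032]
x [ 0.7568  0.6536 -0.004 ] y [ 0.6536 -0.7568  0.0047] z [ 0.     -0.0061 -1.    ] yaz -49.18384682144432
units in tool axes [ 0.0268 -0.0469 -0.0109]
```

```bash
python3 -m jog '[0,0,0,0,0, 0,0,0,0,0, 0,0,0,0,0, 0,0,0,0,0, 0,0,0,0,0, 0,0,0,0,0, 0,0,0,0,0, 0,0,0,0,0]' 45; python3 -m jog '[0,0,0,-0.3,0, 0,0,0,-0.6,0, 0,0,0,-0.8,0, 0,0,0,-0.8,0, 0,0,0,-0.8,0, 0,0,0,-0.8,0, 0,0,0,0,0]'; python3 st.py
```

```text
clock: 5.87
position: [0.4313, -0.3094, 0.0439]
ee_rot: [2.934, 1.094, 0.003]
force: [0.3, -0.7, -0.3]
width: 0.029
clock: 6.45
position: [0.4266, -0.3086, 0.2179]
ee_rot: [2.941, 1.087, -0.007]
force: [0.8, -0.1, 0.8]
width: 0.006
6.45 [ 0.4266 -0.3086  0.2179] joints [-0.3314  0.5113  1.2541  1.8845 -0.5305  1.1379  0.256 ] w 0.5794472431104103 F [ 0.7737 -0.0739  0.7675]
x [ 0.7597  0.6503 -0.0065] y [ 0.6503 -0.7597  0.0046] z [-0.0019 -0.0077 -1.    ] yaz -49.43648431506067
```

```bash
python3 -m jog '[60,0,0,0,0, 60,0,0,0,0, 60,0,0,0,0, 60,0,0,0,0, 60,0,0,0,0]'
python3 - <<'E'
from h import *
import json
p=camera_params("wrist"); im=get_image("wrist"); s=get_image("side")
json.dump({k:np.asarray(v).tolist() for k,v in p.items()},open("w2.json","w"))
o=np.zeros((600,640,3),np.uint8); o[:400]=im; o[400:]=0; c=cv2.resize(s[270:330,340:440],(333,200),interpolation=cv2.INTER_CUBIC); o[400:,:333]=c
cv2.imwrite("pics/w2.png",cv2.cvtColor(o,cv2.COLOR_RGB2BGR))
E
python3 st.py
```

```text
clock: 6.87
position: [0.4258, -0.3082, 0.219]
ee_rot: [2.942, 1.086, -0.005]
force: [0.2, -0.4, 0.2]
width: 0.318
6.9667 [ 0.4259 -0.3082  0.219 ] joints [-0.3312  0.5046  1.2505  1.8851 -0.5246  1.1368  0.25  ] w 37.197937779038256 F [-0.6636 -0.3564 -0.8878]
x [ 0.7602  0.6496 -0.005 ] y [ 0.6496 -0.7602  0.0045] z [-0.0009 -0.0067 -1.    ] yaz -49.484777952849356
```

View pics/w2.png

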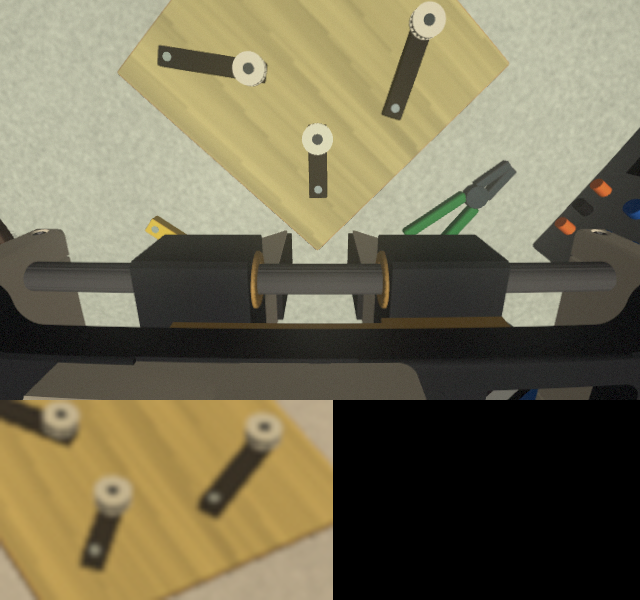

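Run:
```python
from h import *
import json
np.set_printoptions(precision=4,suppress=True)
p={k:np.array(v) for k,v in json.load(open("w2.json")).items()}
a=atz("w",(317,139),.039,p);b=atz("w",(318,189),.026,p);print(a,b)
r=R.from_rotvec(p["orientation"]).inv(); o=observe(); M=R.from_rotvec(o["ee_rot"]).as_matrix(); t=o["position"]
X=[t+M@np.array(v) for v in ([0,0,.025],[0,0,0],[.0095,.0186,.025],[-.0095,.0186,.025],[.0095,-.0186,.025],[0,0,.19])]
print(cv2.projectPoints(np.array(X),r.as_rotvec(),-r.apply(p["xyz"]),p["intrinsics"],p["dist_coeffs"])[0][:,0])
print(M.T@(p["xyz"]-t), M.T@R.from_rotvec(p["orientation"]).as_matrix())
```

```text
[ 0.4568 -0.2805  0.039 ] [ 0.4152 -0.3173  0.026 ]
[[318.5622 232.2326]
 [318.478  249.3188]
 [350.2046 217.0248]
 [349.4119 246.9879]
 [286.8887 217.0496]
 [318.8311 177.9123]]
[ 0.0692  0.0004 -0.1573] [[-0.0001 -0.9656 -0.2601]
 [ 1.     -0.0004  0.0009]
 [-0.001  -0.2601  0.9656]]
```

```bash
python3 - <<'E'
import cv2
a=cv2.imread("pics/w1.png")[190:340,200:440]; cv2.imwrite("pics/w1c.png",cv2.resize(a,None,fx=3.3,fy=3.3,interpolation=cv2.INTER_CUBIC))
E
python3 -m jog '[50,0.05,0,0.7,0, 50,0,0,0.7,0, 50,0,0,0.7,0, 50,0,0,0.7,0, 50,0,0,0.7,0, 50,0,0,0.7,0, 50,0,0,0.2,0, 50,0,0,0,0]'; python3 st.py .4285 -.306 .038
```

```text
clock: 7.63
position: [0.4266, -0.3093, 0.0338]
ee_rot: [2.942, 1.085, -0.011]
force: [0.6, -0.3, -0.2]
width: 0.543
7.6333 [ 0.4266 -0.3093  0.0338] joints [-0.1143  0.7186  0.9488  2.058  -0.8251  0.8008  0.4761] w 49.84813529795487 F [ 0.5879 -0.3387 -0.1983]
x [ 0.7606  0.6492 -0.0087] y [ 0.6492 -0.7606  0.003 ] z [-0.0046 -0.0079 -1.    ] yaz -49.51814497241193
units in tool axes [ 0.0901 -0.0312 -0.1054]
```

View pics/w1c.png

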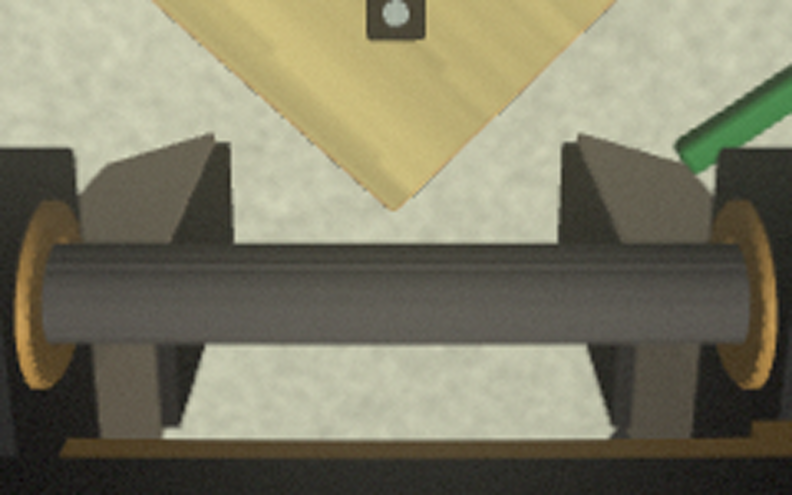

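The pads' tips (crop (230,143), (562,143), i.e. px (270,233), (370,233)) sit about 20 mm higher than the stated 25 mm ahead of the TCP. There's also no contact at TCP z=0.034, so the first close passed over the bar. I'll go lower in small steps, watching the force.

```bash
python3 -m jog '[50,0.09,-0.03,0.1,0, 50,0,0,0.05,0]'; python3 -m jog '[50,0,0,0.1,0, 50,0,0,0,0]';python3 -m jog '[50,0,0,0.1,0, 50,0,0,0,0]'; python3 st.py .4285 -.306 .018
```

```text
clock: 7.8
position: [0.4286, -0.3066, 0.0286]
ee_rot: [2.942, 1.083, -0.012]
force: [0.6, -0.3, -0.2]
width: 0.545
clock: 7.97
position: [0.43, -0.3071, 0.026]
ee_rot: [2.94, 1.084, -0.009]
force: [-0.4, -0.4, 0.3]
width: 0.543
clock: 8.13
position: [0.4312, -0.3076, 0.0231]
ee_rot: [2.938, 1.084, -0.006]
force: [0.5, 1.3, -0.3]
width: 0.545
8.1333 [ 0.4312 -0.3076  0.0231] joints [-0.1077  0.7325  0.9274  2.062  -0.8509  0.7785  0.4875] w 49.994004938019906 F [ 0.5019  1.3267 -0.3357]
x [ 0.7601  0.6497 -0.0069] y [ 0.6498 -0.7601  0.0084] z [ 0.0002 -0.0109 -0.9999] yaz -49.47370202899263
units in tool axes [-0.0239 -0.0745  0.1268]
```

```bash
python3 -m jog '[50,-0.03,-0.06,0.1,0]';python3 -m jog '[50,0,0,0.08,0]';python3 -m jog '[50,0,0,0.06,0]'; python3 st.py .4285 -.306 .015
```

```text
clock: 8.22
position: [0.4297, -0.3072, 0.0198]
ee_rot: [2.936, 1.084, -0.004]
force: [0.9, -0.4, 1.0]
width: 0.542
clock: 8.3
position: [0.4293, -0.307, 0.0165]
ee_rot: [2.936, 1.084, -0.003]
force: [-0.3, -0.1, 0.0]
width: 0.544
clock: 8.38
position: [0.4293, -0.3071, 0.0139]
ee_rot: [2.936, 1.084, -0.003]
force: [1.3, -0.1, -0.4]
width: 0.547
8.3833 [ 0.4293 -0.3071  0.0139] joints [-0.0959  0.7404  0.9085  2.0729 -0.8716  0.7564  0.5062] w 50.17944741401253 F [ 1.298  -0.1025 -0.3745]
x [ 0.7599  0.65   -0.0058] y [ 0.65   -0.7599  0.0107] z [ 0.0026 -0.0119 -0.9999] yaz -49.45664420375247
units in tool axes [ 0.0012 -0.0331 -0.0272]
```

```bash
python3 -m jog '[0,0,-0.03,0,0, 0,0,0,0,0, 0,0,0,0,0, 0,0,0,0,0, 0,0,0,0,0]' 30; python3 st.py .4285 -.306 .015
```

```text
clock: 8.8
position: [0.4279, -0.3059, 0.0132]
ee_rot: [2.937, 1.084, -0.004]
force: [-0.6, 0.8, -0.1]
width: 0.232
8.8 [ 0.4279 -0.3059  0.0132] joints [-0.0966  0.7399  0.9078  2.0767 -0.8727  0.7543  0.5072] w 21.318119611277766 F [-0.625   0.8056 -0.1002]
x [ 0.7603  0.6496 -0.0061] y [ 0.6496 -0.7602  0.0096] z [ 0.0016 -0.0113 -0.9999] yaz -49.48578016639605
units in tool axes [ 0.0093  0.0128 -0.0437]
```

```bash
python3 -m jog '[0,0,0,0,0, 0,0,0,0,0]' 50; python3 -m jog '[0,0,0,-0.2,0, 0,0,0,-0.5,0, 0,0,0,-0.8,0, 0,0,0,-0.8,0, 0,0,0,-0.8,0, 0,0,0,-0.8,0, 0,0,0,-0.8,0, 0,0,0,-0.3,0, 0,0,0,0,0]'; python3 st.py
python3 - <<'E'
from h import *
s=get_image("side"); cv2.imwrite("pics/s3.png",cv2.cvtColor(s,cv2.COLOR_RGB2BGR))
cv2.imwrite("pics/s3c.png",cv2.resize(cv2.cvtColor(s[180:330,280:460],cv2.COLOR_RGB2BGR),None,fx=4,fy=4,interpolation=cv2.INTER_CUBIC))
E
```

```text
clock: 8.97
position: [0.428, -0.3059, 0.0133]
ee_rot: [2.937, 1.084, -0.004]
force: [-0.3, 0.2, -1.7]
width: 0.209
clock: 9.72
position: [0.4238, -0.304, 0.2248]
ee_rot: [2.943, 1.077, -0.013]
force: [-0.6, -0.3, -0.9]
width: 0.213
9.7167 [ 0.4238 -0.304   0.2248] joints [-0.3482  0.4845  1.2491  1.885  -0.4968  1.1382  0.2145] w 19.599237648884976 F [-0.5701 -0.3461 -0.9253]
x [ 0.7639  0.6452 -0.0102] y [ 0.6453 -0.7639  0.0042] z [-0.0051 -0.0097 -0.9999] yaz -49.81422243966711
```

View pics/s3c.png

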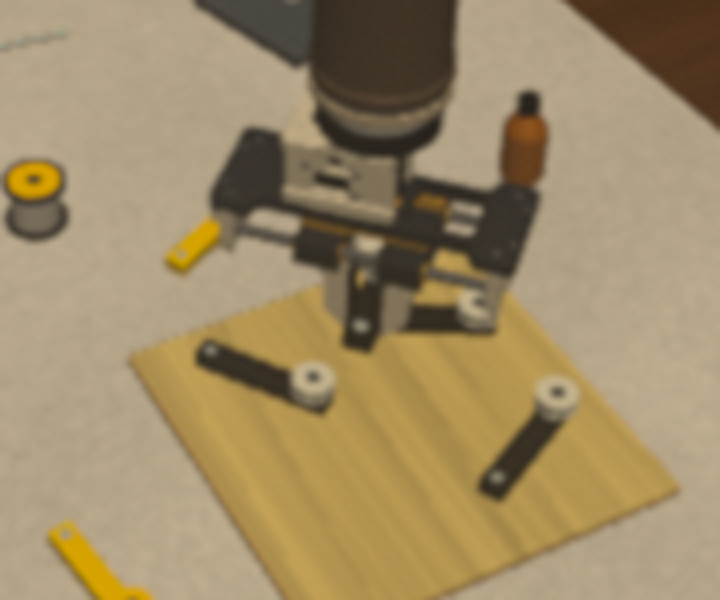

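The short link is held at 19.6 mm opening and clear of the board, at s3c (360,310). The moves can't tilt the tool, so I plan to pitch the bar in the grip. Under a light grip I'll press the nose end down on the spool's top (44 mm), then tighten. First I'll measure the spool and the yellow part next to it.

```bash
python3 - <<'E'
from h import *
np.set_printoptions(precision=4,suppress=True)
print("yellow",[atz("scene",A(*p),z)[:2] for p,z in (((580,340),.014),((547,440),.027),((545,470),.014))])
s=cv2.imread("pics/scene0.png")[180:225,335:380]; t=cv2.imread("pics/side0.png")[205:250,265:310]
o=np.hstack([cv2.resize(s,(400,400),interpolation=cv2.INTER_CUBIC),cv2.resize(t,(400,400),interpolation=cv2.INTER_CUBIC)]);cv2.imwrite("pics/sp.png",o)
E
python3 st.py
```

```text
yellow [array([ 0.4533, -0.0021]), array([0.5391, 0.0354]), array([0.5542, 0.0453])]
9.7667 [ 0.4237 -0.3038  0.2239] joints [-0.3473  0.4854  1.2479  1.8864 -0.4978  1.1366  0.2154] w 19.439136687372216 F [-0.7567 -0.4804 -0.2628]
x [ 0.7639  0.6452 -0.0102] y [ 0.6453 -0.7639  0.0038] z [-0.0053 -0.0095 -0.9999] yaz -49.81286608383886
```

View pics/sp.png

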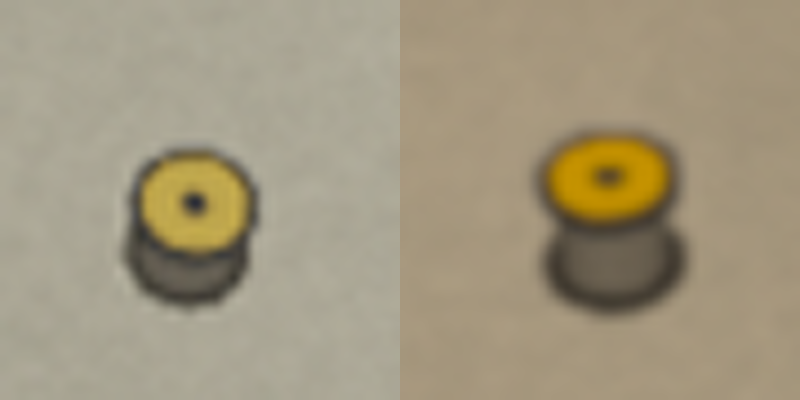

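```bash
python3 -c "
from h import *
print(atz('side',(288.4,224.8),.044),atz('scene',(356.9,202.8),.044))"
python3 -m jog '[0,0.39,-0.64,0,0, 0,0.39,-0.64,0,0, 0,0.39,-0.64,0,0, 0,0.39,-0.64,0,0, 0,0.39,-0.64,0,0, 0,0.39,-0.64,0,0, 0,0.39,-0.64,0,0, 0,0.39,-0.64,0,0, 0,0.39,-0.64,0,0, 0,0.39,-0.64,0,0, 0,0.39,-0.64,0,0, 0,0.39,-0.64,0,0]'
python3 -m jog '[0,0,0,0,-0.95, 0,0,0,0,-0.95, 0,0,0,0,-0.95, 0,0,0,0,-0.95, 0,0,0,0,-0.95, 0,0,0,0,-0.95, 0,0,0,0,-0.95, 0,0,0,0,0]'; python3 st.py .373 .051 .12
```

```text
[0.38618223 0.11334636 0.044     ] [0.38381898 0.11454377 0.044     ]
clock: 10.77
position: [0.3556, 0.0614, 0.2078]
ee_rot: [2.95, 1.064, -0.04]
force: [-0.1, 0.9, -0.7]
width: 0.215
clock: 11.43
position: [0.3449, 0.0677, 0.2008]
ee_rot: [-2.361, -2.06, 0.062]
force: [-1.1, -0.3, -1.6]
width: 0.214
11.4333 [0.3449 0.0677 0.2008] joints [-1.4781 -0.0544  1.1426  2.2371  0.0695  0.9679 -0.5138] w 19.616591895987618 F [-1.1025 -0.3173 -1.6457]
x [ 0.1354  0.9905 -0.0249] y [ 0.9902 -0.1361 -0.0317] z [-0.0348 -0.0204 -0.9992] yaz -7.827161041295435
units in tool axes [-0.2676  0.8162  2.0023]
```

```bash
python3 -m jog '[0,-0.15,0.45,0.3,0, 0,-0.15,0.45,0.8,0, 0,-0.15,0,0.8,0, 0,0,0,0.8,0, 0,0,0,0.6,0, 0,0,0,0,0]'; python3 st.py .376 .050 .058
```

```text
clock: 11.93
position: [0.3589, 0.0511, 0.0785]
ee_rot: [-2.373, -2.032, 0.068]
force: [-1.2, -0.9, -0.3]
width: 0.214
11.9333 [0.3589 0.0511 0.0785] joints [-1.041   0.3843  0.9755  2.3607 -0.5046  0.6688  0.1677] w 19.607557781198242 F [-1.215  -0.8627 -0.3038]
x [ 0.1534  0.9879 -0.0219] y [ 0.9872 -0.1542 -0.0409] z [-0.0438 -0.0154 -0.9989] yaz -8.875527976044149
units in tool axes [0.0507 0.4475 0.4928]
```

```bash
python3 -m jog '[0,0.03,0.25,0.25,0, 0,0.03,0.22,0.2,0, 0,0,0,0,0]'; python3 st.py .376 .050 .052
python3 - <<'E'
from h import *
import json
p=camera_params("wrist"); im=get_image("wrist")
json.dump({k:np.asarray(v).tolist() for k,v in p.items()},open("w3.json","w"))
s=get_image("side")[170:300,230:400]
o=np.zeros((640,640,3),np.uint8)[:600]; o[:]=0; o[:240]=im[40:280]; o[240:,:471]=cv2.resize(s,(471,360),interpolation=cv2.INTER_CUBIC)
cv2.imwrite("pics/w3.png",cv2.cvtColor(o,cv2.COLOR_RGB2BGR))
E
```

```text
clock: 12.18
position: [0.3748, 0.0486, 0.0586]
ee_rot: [-2.383, -2.017, 0.078]
force: [-0.1, -0.1, -0.9]
width: 0.211
12.1833 [0.3748 0.0486 0.0586] joints [-0.9523  0.4515  0.903   2.3378 -0.5767  0.6498  0.2294] w 19.387102649506453 F [-0.0562 -0.1428 -0.8593]
x [ 0.1644  0.986  -0.0262] y [ 0.9851 -0.1655 -0.0467] z [-0.0504 -0.0182 -0.9986] yaz -9.535699995808084
units in tool axes [0.0436 0.0306 0.1623]
```

View pics/w3.png

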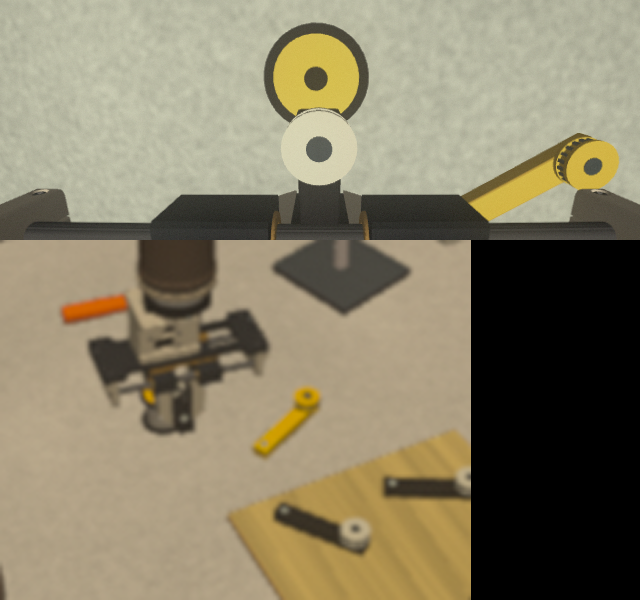

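```bash
python3 -m jog '[0,0.05,0.02,0.15,0, 0,0.02,0,0.15,0]' 6; python3 -m jog '[0,0.02,0,0.12,0, 0,0.02,0,0.12,0]' 6; python3 -m jog '[0,0.02,0,0.12,0]';  python3 st.py .377 .053 .020
```

```text
clock: 12.45
position: [0.375, 0.0522, 0.0488]
ee_rot: [-2.382, -2.017, 0.072]
force: [0.6, -0.1, -0.5]
width: 0.217
clock: 12.62
position: [0.3747, 0.0546, 0.039]
ee_rot: [-2.382, -2.018, 0.069]
force: [-0.0, -2.6, 1.2]
width: 0.219
clock: 12.7
position: [0.3745, 0.0553, 0.0339]
ee_rot: [-2.382, -2.018, 0.069]
force: [1.2, -1.7, 1.7]
width: 0.213
12.7 [0.3745 0.0553 0.0339] joints [-0.9     0.4941  0.8222  2.3573 -0.6614  0.5868  0.2861] w 19.516112207599942 F [ 1.2028 -1.6662  1.6575]
x [ 0.1635  0.9863 -0.0214] y [ 0.9855 -0.1643 -0.043 ] z [-0.0459 -0.0141 -0.9988] yaz -9.465409668218017
units in tool axes [-0.0399  0.0864  0.346 ]
```

```bash
python3 -m jog '[0,-0.04,0.02,0.12,0]'; python3 -m jog '[0,-0.03,0,0.12,0]'; python3 -m jog '[0,0,0,0.08,0]';  python3 st.py .377 .053 .020
python3 - <<'E'
from h import *
import json
p=camera_params("wrist"); im=get_image("wrist")
json.dump({k:np.asarray(v).tolist() for k,v in p.items()},open("w4.json","w"))
cv2.imwrite("pics/w4.png",cv2.cvtColor(im,cv2.COLOR_RGB2BGR))
# find hub: dark blob inside white pulley; and spool yellow centroid
hsv=cv2.cvtColor(im,cv2.COLOR_RGB2HSV); w=((hsv[...,1]<60)&(hsv[...,2]>190)).astype(np.uint8)
n,l,s,c=cv2.connectedComponentsWithStats(w); 
for i in range(1,n):
    if s[i,4]>300: print("white",s[i],c[i])
y=((abs(hsv[...,0].astype(int)-24)<6)&(hsv[...,1]>120)&(hsv[...,2]>120)).astype(np.uint8)
n,l,s,c=cv2.connectedComponentsWithStats(y)
for i in range(1,n):
    if s[i,4]>300: print("yellow",s[i],c[i])
E
```

```text
clock: 12.78
position: [0.3747, 0.0541, 0.0287]
ee_rot: [-2.381, -2.019, 0.068]
force: [-0.7, 0.6, 1.3]
width: 0.218
clock: 12.87
position: [0.3745, 0.0529, 0.0235]
ee_rot: [-2.38, -2.019, 0.068]
force: [0.1, -0.5, 1.6]
width: 0.217
clock: 12.95
position: [0.3742, 0.0527, 0.0197]
ee_rot: [-2.381, -2.019, 0.068]
force: [-0.2, -0.5, 1.3]
width: 0.214
12.95 [0.3742 0.0527 0.0197] joints [-0.8544  0.5186  0.7727  2.3671 -0.7064  0.5507  0.3302] w 19.642234766109407 F [-0.2405 -0.493   1.2871]
x [ 0.1628  0.9864 -0.0208] y [ 0.9856 -0.1636 -0.0431] z [-0.0459 -0.0134 -0.9989] yaz -9.425469570257503
units in tool axes [ 0.0184  0.068  -0.0107]
white [    0     0   318   244 29784] [137.40528472 123.40169218]
white [ 326   22   64   55 1249] [361.50120096  44.3498799 ]
white [392  22  27  48 440] [404.71818182  44.65454545]
white [ 381   62   50   88 1376] [399.30159884 112.66497093]
white [450  95  64  58 853] [478.96951934 126.66940211]
white [ 471  142   69   86 1655] [508.83504532 180.66102719]
white [ 353  149   88   64 1414] [402.82319661 185.60113154]
white [450 195  25  35 351] [464.46723647 212.71794872]
white [378 206  23  28 314] [387.77388535 218.70063694]
white [238 208  33  23 331] [252.93957704 217.05740181]
white [ 279  232   82   31 1746] [319.14662085 247.24284078]
yellow [ 260   75  110  107 8564] [314.01085941 127.82473143]
yellow [619 212  21  32 411] [631.41605839 228.6593674 ]
yellow [528 238  46  25 569] [555.80492091 253.58347979]
yellow [483 293  48  24 502] [501.43027888 300.30478088]
```

```bash
python3 -m jog '[0,0,0,0,0, 0,0,0,0,0, 0,0,0,0,0]' 55; python3 -m jog '[0,0,0,-0.3,0, 0,0,0,-0.6,0, 0,0,0,-0.8,0, 0,0,0,-0.8,0, 0,0,0,-0.8,0, 0,0,0,-0.8,0, 0,0,0,0,0]'; python3 st.py
cat > pitch.py <<'E'
from h import *
import json,sys
np.set_printoptions(precision=4,suppress=True)
o=observe();p=camera_params("wrist"); im=get_image("wrist"); n=sys.argv[1]
cv2.imwrite(f"pics/{n}.png",cv2.cvtColor(im,cv2.COLOR_RGB2BGR))
M=R.from_rotvec(o["ee_rot"]).as_matrix(); r=R.from_rotvec(p["orientation"]).inv()
def proj(t): return cv2.projectPoints(np.array([o["position"]+M@np.array(t)]),r.as_rotvec(),-r.apply(p["xyz"]),p["intrinsics"],p["dist_coeffs"])[0][0,0]
for th in range(0,41,5):
    c,s=np.cos(np.radians(th)),np.sin(np.radians(th)); f=lambda a,b:proj([a*c-b*s,0,-.0057-(a*s+b*c)])
    print(th,"hub",f(.038,.020),"near/far rim",f(.022,.020)[1],f(.054,.020)[1],"nose",f(.052,.007)[1])
g=cv2.cvtColor(im,cv2.COLOR_RGB2GRAY); print("col",[(i,int(g[i,317:322].mean())) for i in range(90,262,4)])
E
python3 pitch.py w5
python3 - <<'E'
from h import *
import json
p={k:np.array(v) for k,v in json.load(open("w4.json")).items()}; print("spool",atz("w",(315,128),.044,p))
p={k:np.array(v) for k,v in json.load(open("w3.json")).items()}; print("spool before",atz("w",(316,118),.044,p))
E
```

```text
clock: 13.25
position: [0.3738, 0.0521, 0.0191]
ee_rot: [-2.382, -2.017, 0.07]
force: [-0.6, 0.0, 0.4]
width: 0.211
clock: 13.83
position: [0.3792, 0.0523, 0.1882]
ee_rot: [-2.383, -2.012, 0.088]
force: [1.9, 0.3, -0.7]
width: 0.212
13.8333 [0.3792 0.0523 0.1882] joints [-1.3282  0.2028  1.253   2.1828 -0.2158  0.9648 -0.1148] w 19.457426993993703 F [ 1.9336  0.3293 -0.7264]
x [ 0.167   0.9855 -0.0292] y [ 0.9843 -0.1683 -0.0526] z [-0.0568 -0.0199 -0.9982] yaz -9.703061195333092
0 hub [319.4339 189.3676] near/far rim 225.8333528816313 150.61650671025743 nose 151.75064039657101
5 hub [319.4436 195.7294] near/far rim 231.37905867928285 157.00638978744473 nose 154.8863922532397
10 hub [319.4533 202.8937] near/far rim 237.2223248637489 164.77563499602496 nose 159.11701370353092
15 hub [319.4629 210.8061] near/far rim 243.2981870440228 173.93253297153075 nose 164.48872041793774
20 hub [319.4722 219.3907] near/far rim 249.53515115305385 184.44804771571177 nose 171.0303342176562
25 hub [319.4811 228.55  ] near/far rim 255.85679182975514 196.24913592680602 nose 178.74799738984703
30 hub [31
[... 181 characters left out ...]
2404645565
40 hub [319.5039 258.2125] near/far rim 274.5324843155696 237.89475214036673 nose 208.57207981149347
col [(90, 90), (94, 185), (98, 184), (102, 185), (106, 184), (110, 111), (114, 72), (118, 70), (122, 87), (126, 186), (130, 186), (134, 185), (138, 185), (142, 71), (146, 124), (150, 185), (154, 182), (158, 187), (162, 179), (166, 184), (170, 185), (174, 187), (178, 61), (182, 61), (186, 61), (190, 60), (194, 60), (198, 58), (202, 141), (206, 140), (210, 87), (214, 87), (218, 87), (222, 86), (226, 141), (230, 141), (234, 182), (238, 181), (242, 181), (246, 182), (250, 76), (254, 75), (258, 76)]
spool [0.38383823 0.1153993  0.044     ]
spool before [0.38339633 0.11381002 0.044     ]
```

The numeric check against the wrist profile puts the far rim at row ~232, the nose at 202 and the hub at ~255. That makes the bar pitched about 37° relative to the tool, and the spool has stayed put within 2 mm. The tool's own small lean becomes about -3° of pitch once turned to the camera heading, so I'll move out and turn, then re-measure.

```bash
python3 -m jog '[0,0.3,0.6,-0.2,0, 0,0.3,0.6,-0.2,0, 0,0.3,0.6,-0.2,0, 0,0.3,0.3,0,0, 0,0,0,0,0.95, 0,0,0,0,0.95, 0,0,0,0,0.95, 0,0,0,0,0.95, 0,0,0,0,0.95, 0,0,0,0,0.95, 0,0,0,0,0.95, 0,0,0,0,0.95, 0,0,0,0,0.95, 0,0,0,0,0.95, 0,0,0,0,0.95, 0,0,0,0,0]'; python3 st.py .5 .2 .195; python3 pitch.py w6
```

```text
clock: 15.22
position: [0.4614, 0.0875, 0.1827]
ee_rot: [3.108, 0.397, -0.142]
force: [-0.3, 0.2, -0.7]
width: 0.212
15.2167 [0.4614 0.0875 0.1827] joints [-1.1641  0.5488  1.2851  1.983  -0.551   1.1506 -0.947 ] w 19.47814829547266 F [-0.2633  0.2187 -0.7438]
x [ 0.9638  0.2508 -0.0905] y [ 0.2513 -0.9679 -0.0059] z [-0.0891 -0.017  -0.9959] yaz -75.44721095222737
units in tool axes [ 1.6068 -2.4813 -0.4412]
0 hub [317.4927 190.8072] near/far rim 227.21093373936802 152.12878096391066 nose 153.15858221982404
5 hub [317.4578 197.1845] near/far rim 232.7619450253435 158.54731341190092 nose 156.32178275611784
10 hub [317.4252 204.3622] near/far rim 238.60899821581378 166.34304363627402 nose 160.57901642358314
15 hub [317.3957 212.2858] near/far rim 244.68707726356376 175.52366479055323 nose 165.97606754137226
20 hub [317.3697 220.8791] near/far rim 250.92466284939798 186.05955486112975 nose 172.54130008430863
25 hub [317.3478 230.0444] near/far rim 257.245331458578 197.87712945020266 nose 180.28038628689666
30 hub [317.3306 239.6637] near/far rim 263.5696444175923 210.8540214839964 nose 189.17105084566836
35 hub [317.3184 249.6014] near/far rim 269.81723169530943 224.81718467556718 nose 199.15834695176915
40 hub [317.3115 259.7083] near/far rim 275.9089551655495 239.54489005817575 nose 210.15109869546058
col [(90, 184), (94, 182), (98, 178), (102, 180), (106, 181), (110, 180), (114, 179), (118, 184), (122, 181), (126, 185), (130, 182), (134, 185), (138, 185), (142, 185), (146, 188), (150, 182), (154, 188), (158, 184), (162, 180), (166, 179), (170, 175), (174, 185), (178, 61), (182, 60), (186, 60), (190, 58), (194, 59), (198, 58), (202, 146), (206, 146), (210, 88), (214, 89), (218, 88), (222, 88), (226, 146), (230, 144), (234, 176), (238, 177), (242, 175), (246, 175), (250, 75), (254, 75), (258, 75)]
```

```bash
cat > tgt.py <<'E'
from h import *
import sys
np.set_printoptions(precision=4,suppress=True)
th=np.radians(float(sys.argv[1])); back=float(sys.argv[2])
o=observe(); M=R.from_rotvec(o["ee_rot"]).as_matrix(); c,s=np.cos(th),np.sin(th)
L=M@np.array([[c,0,-s],[0,-1,0],[-s,0,-c]]).T.T if 0 else np.c_[M@[c,0,-s],-M[:,1],M@[-s,0,-c]]
psi=.222; Fx=np.array([np.cos(psi)*np.cos(np.pi/6),np.sin(psi)*np.cos(np.pi/6),.5]); Fy=np.array([-np.sin(psi),np.cos(psi),0]); F=np.c_[Fx,Fy,np.cross(Fx,Fy)]
f=np.array([.564,.2145,.195]); p=o["position"]+M@np.array([.038*c-.0065*s,0,-.0057-(.038*s+.0065*c)])
print("clock",o["clock"],"pos",o["position"],"joints",o["joints"],"w",o["width"]*91.8)
print("pulley in focus",F.T@(p-f),"ang x,z",np.arccos([L[:,0]@F[:,0],L[:,2]@F[:,2]]),"bar",L[:,0],"L in F",F.T@L)
print("move units",M.T@(f-back*Fx-p)/.04,"wristcam",camera_params("wrist")["xyz"])
E
python3 tgt.py 37.5 .08
```

```text
clock 15.2667 pos [0.4612 0.0875 0.1826] joints [-1.1642  0.5488  1.2848  1.9832 -0.5507  1.1506 -0.9415] w 19.505789471906485
pulley in focus [-0.0763 -0.1004  0.066 ] ang x,z [0.0492 0.047 ] bar [0.8179 0.2138 0.5341] L in F [[ 0.9988 -0.0295 -0.0394]
 [ 0.0285  0.9993 -0.0256]
 [ 0.0401  0.0244  0.9989]]
move units [ 0.9706 -2.4696  1.4098] wristcam [0.5425 0.1073 0.3329]
```

```bash
python3 -m jog '[0,0.12,-0.41,0.2,0, 0,0.12,-0.41,0.2,0, 0,0.12,-0.41,0.2,0, 0,0.12,-0.41,0.2,0, 0,0.12,-0.41,0.2,0, 0,0.12,-0.41,0.2,0, 0,0,0,0,0]'; python3 tgt.py 37.5 .012
python3 - <<'E'
from h import *
a=get_image("scene")[190:340,270:420]; b=get_image("side")[80:230,270:420]
o=np.hstack([cv2.resize(v,(400,400),interpolation=cv2.INTER_CUBIC) for v in (a,b)])
cv2.imwrite("pics/f1.png",cv2.cvtColor(o,cv2.COLOR_RGB2BGR))
E
```

```text
clock: 15.85
position: [0.4566, 0.2003, 0.1247]
ee_rot: [3.105, 0.428, -0.149]
force: [-0.0, 0.3, -1.4]
width: 0.21
clock 15.85 pos [0.4566 0.2003 0.1247] joints [-1.2642  0.6675  1.1812  1.9776 -0.693   1.1023 -1.0468] w 19.242639244204714
pulley in focus [-0.0876  0.011   0.0056] ang x,z [0.0534 0.0499] bar [0.8171 0.2243 0.531 ] L in F [[ 0.9986 -0.0401 -0.0352]
 [ 0.0389  0.9986 -0.0353]
 [ 0.0366  0.0339  0.9988]]
move units [ 1.6043  0.356  -0.9818] wristcam [0.5382 0.221  0.2747]
```

View pics/f1.png

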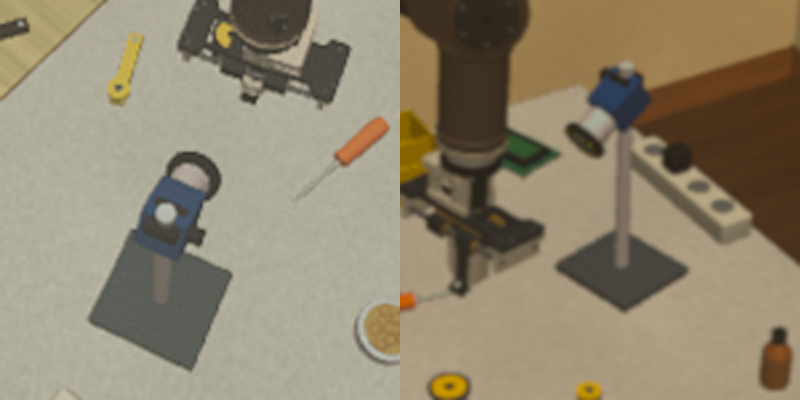

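```bash
python3 -m jog '[0,0.27,0.06,-0.16,0, 0,0.27,0.06,-0.16,0, 0,0.27,0.06,-0.16,0, 0,0.27,0.06,-0.16,0, 0,0,0,0,0]'; python3 tgt.py 37.5 .012; python3 -c "
from h import *
f=np.array([.564,.2145,.195]);q=f-.0876*np.array([.8446,.1907,.5])+[0,.011,.005]
for n in P:
    p=P[n];r=R.from_rotvec(p['orientation']).inv();print(n,cv2.projectPoints(q[None],r.as_rotvec(),-r.apply(p['xyz']),p['intrinsics'],p['dist_coeffs'])[0].ravel())"
```

```text
clock: 16.37
position: [0.5051, 0.1979, 0.1489]
ee_rot: [3.103, 0.42, -0.146]
force: [0.4, -0.6, -1.1]
width: 0.212
clock 16.3667 pos [0.5051 0.1979 0.1489] joints [-1.185   0.6952  1.1729  1.8468 -0.676   1.1899 -1.0599] w 19.50565175567147
pulley in focus [-0.035  -0.0021  0.0032] ang x,z [0.0528 0.0473] bar [0.817  0.2221 0.5322] L in F [[ 0.9986 -0.0378 -0.0369]
 [ 0.0367  0.9989 -0.0296]
 [ 0.038   0.0282  0.9989]]
move units [ 0.5163 -0.028  -0.267 ] wristcam [0.5865 0.2186 0.299 ]
scene [364.24461726 224.2405461 ]
side [301.40644281 173.06811826]
```

```bash
python3 -m jog '[0,0.2,0,-0.1,0, 0,0.2,-0.01,-0.1,0, 0,0.16,-0.01,-0.1,0, 0,0,0,0,0, 0,0,0,0,0]'; python3 tgt.py 37.5 .006; python3 st.py; python3 pitch.py w7 | tail -1
python3 - <<'E'
# numeric check: white pulley pixels near prediction, scene and side
from h import *
np.set_printoptions(precision=4,suppress=True)
u={}
for n,(x,y) in (("scene",(348,244)),("side",(330,150))):
    im=get_image(n); cv2.imwrite(f"pics/end_{n}.png",cv2.cvtColor(im,cv2.COLOR_RGB2BGR))
    p=P[n];r=R.from_rotvec(p['orientation']).inv()
    pr=cv2.projectPoints(np.array([[.559,.213,.198]]),r.as_rotvec(),-r.apply(p['xyz']),p['intrinsics'],p['dist_coeffs'])[0].ravel()
    x,y=pr.astype(int); c=im[y-14:y+15,x-14:x+15].astype(int); print(n,pr); print(c.min(2)[::2,::2])
E
```

```text
clock: 16.78
position: [0.5282, 0.2028, 0.1595]
ee_rot: [3.103, 0.414, -0.146]
force: [-0.2, -0.1, -0.6]
width: 0.213
clock 16.7833 pos [0.5282 0.2028 0.1595] joints [-1.151   0.7138  1.1646  1.7769 -0.6756  1.2348 -1.0762] w 19.53643295146276
pulley in focus [-0.0092 -0.0024  0.0006] ang x,z [0.0508 0.046 ] bar [0.8177 0.2192 0.5322] L in F [[ 0.9987 -0.0347 -0.0371]
 [ 0.0337  0.9991 -0.0272]
 [ 0.038   0.0259  0.9989]]
move units [ 0.0774 -0.0565 -0.0338] wristcam [0.6096 0.2234 0.3096]
16.7833 [0.5282 0.2028 0.1595] joints [-1.151   0.7138  1.1646  1.7769 -0.6756  1.2348 -1.0762] w 19.53643295146276 F [-0.1516 -0.0628 -0.6277]
x [ 0.9608  0.2613 -0.0931] y [ 0.2619 -0.9651 -0.0051] z [-0.0912 -0.0195 -0.9956] yaz -74.81497055242713
col [(90, 174), (94, 177), (98, 176), (102, 175), (106, 176), (110, 180), (114, 181), (118, 178), (122, 178), (126, 180), (130, 181), (134, 179), (138, 180), (142, 180), (146, 180), (150, 178), (154, 176), (158, 177), (162, 175), (166, 179), (170, 177), (174, 173), (178, 60), (182, 59), (186, 59), (190, 59), (194, 59), (198, 56), (202, 143), (206, 143)
[... 1393 characters left out ...]
6  38]
 [ 39  56  46  35  37  36  31  33  36  38  39  39  38  39  39]
 [ 57  61  53  36  39  39  38  32  32  36  38  39  39  39  40]
 [119  84  61  31  34  37  39  33  33  35  39  44  39  43  37]
 [124  84  63  33  32  33  47  53  42  49  41  35  35  40  57]
 [123  85  68  34  33  39  43  59  59  69  71  57  60  74  79]
 [123  85  67  33  37  70  74  73  61  59  77  77  77  79  78]
 [123  85  64  32  35  70  80  74  75  94  83  65  74  80  89]
 [126  98  63  32  38  74  79  75  81 111  80  80  89 110 123]
 [127 110  65  33  40  76  77  73  85 117 103 115 122 128 127]
 [126 122  73  33  41  76  75  75 101 124 126 128 126 126 126]
 [126 110  74  64  42  75  92 112 125 126 126 127 127 125 126]]
```

```bash
python3 -m jog '[0,0,0,0,0]'; python3 tgt.py 37.5 .006 | head -2; python3 -c "
from cell import *
print(abs(observe()['dq']).max()); print(sign_off())"
```

```text
clock: 17.02
position: [0.5273, 0.203, 0.1592]
ee_rot: [3.104, 0.414, -0.147]
force: [-0.2, -0.5, -0.7]
width: 0.215
clock 17.0167 pos [0.5273 0.203  0.1592] joints [-1.1519  0.7134  1.1645  1.7784 -0.6756  1.2345 -1.0761] w 19.711237625793697
pulley in focus [-0.01   -0.0021  0.0007] ang x,z [0.0502 0.0456] bar [0.8182 0.2192 0.5316] L in F [[ 0.9987 -0.0346 -0.0363]
0.012594795613004616
the job is handed in; nothing more can be done
None
```

I handed the job in at 17.0 s with the short link held at the camera's focus point, pulley end towards the lens and pulley side up. `sign_off()` gives no verdict, so the figures below are my own last estimates.

**How it went**
- **Finding the link:** I picked the shortest of the four black links, confirmed in both the scene and side views.
- **First grasp missed:** the jaws closed on nothing and the link did not move. The fingertips turned out to be about level with the TCP, not 25 mm ahead as stated. I went lower and gripped it on the second try, with the opening reading 19.6 mm on the 20 mm bar.
- **Getting the slope:** the moves can't tilt the tool. So I pitched the bar inside a light 6 N grip by pressing its nose on top of the solder spool, then gripped at 55 N. The spool's measured position changed by less than 2 mm.

**Last checks**

| Check | Estimate | Limit |
|---|---|---|
| Pulley point along the line of sight | -10 mm | ±25 mm |
| Pulley point across it | -2 mm and +1 mm | ±20 mm |
| Bar direction error | 0.05 rad | 0.2 rad |
| Pulley-side (z-axis) error | 0.05 rad | 0.2 rad |

- **Steadiness:** the grip opening was unchanged, the fastest joint moved at 0.013 rad/s, and the wrist force reading stayed under 1 N.

**What disagreed or was not checked**
- **Pitch in the grip:** it came out at about 37°, more than the 27° I planned. The tool had drifted to lean about 5° the other way, leaving roughly 32° against the wanted 30°.
- **Focus position:** two estimates of it, from the stand's base and from the lens, differ by about 6 mm, and I used the middle.
- **Other links and bench items:** I did not re-measure these at the end. The last pictures I looked at showed no disturbance.

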